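# Find the circuit left on at the jeweller's bench switch box

### The arm

A 6-joint arm with a two-finger parallel gripper is mounted at the origin on the work surface. World frame = base frame: x ahead of the robot, y to its left, z up, the work surface at z = 0. Lengths are in mm, angles in rad, forces in N, time in s.
With the tool pointing down it reaches from about 350 to 875 mm from the base axis. Payload 4.2 kg.
Tool frame: the origin (TCP) lies midway between the tips of the shut fingers; the grasp point (between the pads) lies 19 mm behind it; z points along the fingers, y is the direction in which the jaws open and shut (so a half turn about z gives the same grasp; the last joint's range is limited). The gripper opens to 85 mm and grips with 20 to 120 N. Pads are 22 mm wide; open, the fingers measure 114 mm over their backs; the gripper's body (76 mm by 85 mm) begins 54 mm behind the grasp point. The pads swing forward as they close: fully open they stand 13 mm farther back than shut.
Start: joints at [-0.99, 0.385, 0.008, 0, -1.194, -0.259], TCP at [197.687, -592.89, 231.312] pointing down, gripper open.
Joint ranges: [-3.14, 3.14], [-1.21, 2.06], [-1.07, 1.41], [-3.16, 2.05], [-2.99, -0.16], [-3.1, 3.1]. Speed limits (rad/s): [2.79, 2.79, 3.14, 3.14, 3.14, 3.14].

### API

Orientations are given as a unit quaternion [x, y, z, w].
In Python, from bench import readout, optics, workorder, nets gives the robot as it stands. The module is installed in compiled form; this text tells all that it offers.
- The arm moves only by the tool move_arm, never from a script. Its argument "steps" is a list of rows, each a list of 7 numbers: the opening, from -1 (shut) to 1 (fully open), so that 0 is half open, then the shift along the world's x, y, z in mm, then the turn, a rotation vector about the world's x, y, z in rad. In form: [[gripper, tx, ty, tz, wx, wy, wz], ...]. A call has 1 to 5 rows; each row is the pose to reach, as a shift and turn from the pose commanded when the call began; what a row does not reach only later rows make up. A row lasts 1/12 s, in which the tool goes at most 41.7 mm and 7.16 degrees, less where a joint would pass 70% of its speed; a pose out of reach is approached as far as the arm can. A call with a gripper value outside its range is refused whole. The fingers move at their own pace and stop on an object; the grip force is fixed at half the most. Time passes only in rows, so rows that repeat a pose let the fingers close. It gives the time, the measured TCP pose, the force and the opening at its end, in the units of the state.
- readout.read_state(): the state, without advancing time (a new reading comes with each control period).
- optics.get_image(name): name is "scene" or "side" or "wrist"; returns a dict with "frame" (400x640x3 uint8, blue, green, red), "fx", "fy", "cx", "cy" (pixels), "k1" (the pictures are not rectified: a ray, as slopes to the right and down, at radius r is drawn at 1 + k1 r^2 times it, then the intrinsics apply), "rvec" (rotation vector, rad) and "tvec" (3), from world to camera coordinates, as OpenCV has them. Camera axes: x right, y down, z forward; pixel columns grow to the right and rows downward; lengths in mm; the calibration is good to about 2 mm. A picture is of the moment at which its call begins. There is no depth.
- workorder.job_done(): hands the job in, once; it reports no verdict.
Trained networks look in a picture, given as the dict that the camera call returned (one of the last four; its "shot" number tells which), for a name from the list of things; names that differ only in an ending like _2 or _b are one class to them, and where a whole thing is asked for, a point or a joint stands for the part that bears it (a point fixed in the world has none). Each returns a list of dicts, best first, with "conf" (0 to 1); they miss things now and then, are a little off and sometimes report something else, mostly with a low value. They report only what shows in the picture. A call takes as long as a camera call.
- nets.silhouettes(name, picture): "region" (400x640 bool, what is visible of it) and "extent" ([left, top, right, bottom] in pixels, round what is visible of it).
- nets.tip_of(name, picture): "uv" ([column, row] in pixels: a listed point, or the origin of a listed thing).
The state is a dict: "clock": time; "joints": joint angles; "joint_vel": joint speeds; "joint_efforts": joint torques, N m; "position": TCP position; "ee_rot": TCP orientation; "contact_force": force on the tool from outside, world axes, zero at the start; "wrist_torque": the same for the moment, N m; "gripper_width": finger opening in mm.
Only numpy, scipy, OpenCV 4.12 (cv2) and the standard library are available. Lean on these libraries where they do the work, as an engineer would, in place of code of your own. Each camera call takes 0.05 s, during which the arm holds its last target.

### The job

The workshop is closing and one of the four tool circuits on the bench switch box is still on: its key is latched down. Starting at the key next to the round dial and working along the row, tap all four keys lightly with the fingertips, one after the other, to feel which one is already down, without pressing any of them home. Then press the latched key right down and let go so that it springs up like the others; latch none of the other keys and leave the things lying about where they are.

Things in the scene. Friction and masses are not known exactly. Their poses are not given: they have to be found in the camera images.
- box: Grey bench switch box, 150 mm (its x) by 340 mm (its y), deck 55 mm above the bench, fixed. Origin: centre of its underside; z up. On the deck at box x = -20 mm: a round black dial, 46 mm across its flange and 22 mm high, at box y = +130 mm, then the four keys at box y = +65, +15, -35, -85 mm. Four sockets on the rear (+x) face. Dial and fuse cap are not used.
- row_up (a point): Point on the deck midway along the key row (key centres 50 mm apart along box y). How an up key behaves: it gives from about 4 N, 1 N more for each mm; pushed less than 4.5 mm it springs back up; pushed to the bottom (6.5 mm, about 9 N) it would latch.
- row_latched (a point): The same point. How the latched key behaves: it hardly moves under 6 N; pushed about 3 mm further down to its firm bottom stop (about 9 N on the way, more on the stop) and let go, it springs up to the height of the others. A push that stops short leaves it latched.
- key_k: One of four identical white push keys in a row on the switch box; its name says nothing of its place or state. Cap 32 mm (box x) by 26 mm (box y), bezel 44 x 36 mm standing 3 mm above the deck. Origin: centre of the cap's top face; z up, x and y as the box's. Up, the top face is 14 mm above the deck; latched, about 3.5 mm lower; at the bottom stop, 6.5 mm below the up position.
- key_m: Another of the four identical push keys: as key_k in every measure; it may stand in any of the four places, up or latched.
- key_p: Another of the four identical push keys: as key_k in every measure; it may stand in any of the four places, up or latched.
- key_t: Another of the four identical push keys: as key_k in every measure; it may stand in any of the four places, up or latched.
- file: Loose bystander: hand file, 235 mm long along its x, wooden handle 20 mm thick to -x; origin under its middle on the bench. Leave in place.
- hammer: Loose bystander: small hammer lying along its x, about 260 mm long, handle to -x. Origin on the bench below it. Leave in place.
- flux_jar: Loose bystander: amber jar with a black cap, 60 mm across, 75 mm high; origin at the centre of its foot. Leave in place.
- wax_tube: Loose bystander: blue ring-wax tube, 28 mm across, 34 mm high, standing on the box's deck beyond the end of the key row away from the dial; origin at the centre of its foot. Leave in place.
- ring_blank: Loose bystander: brass ring, 24 mm across, 7 mm high, lying on the box's deck behind the keys; origin at the centre of its foot. Leave in place.
- dish: Loose bystander: copper dish, 90 mm across, 30 mm high; origin at the centre of its foot. Leave in place.
- ring_clamp: Loose bystander: wooden ring clamp, 130 mm long along its x, 30 mm wide, 28 mm high; origin at the centre of its underside. Leave in place.

How it is judged (in metres and radians):
On the way, in this order (a step that is already met when the one before it is completed fails the run):
1. a fingertip touches the key nearest the dial (((contact force between key_k and the fingers above 0.4 N and y of key_k in the frame of box between 0.045 and 0.085 m) or (contact force between key_m and the fingers above 0.4 N and y of key_m in the frame of box between 0.045 and 0.085 m) or (contact force between key_p and the fingers above 0.4 N and y of key_p in the frame of box between 0.045 and 0.085 m) or (contact force between key_t and the fingers above 0.4 N and y of key_t in the frame of box between 0.045 and 0.085 m))), for 0.03 s.
2. a fingertip touches the key second from the dial (((contact force between key_k and the fingers above 0.4 N and y of key_k in the frame of box between -0.005 and 0.035 m) or (contact force between key_m and the fingers above 0.4 N and y of key_m in the frame of box between -0.005 and 0.035 m) or (contact force between key_p and the fingers above 0.4 N and y of key_p in the frame of box between -0.005 and 0.035 m) or (contact force between key_t and the fingers above 0.4 N and y of key_t in the frame of box between -0.005 and 0.035 m))), for 0.03 s.
3. a fingertip touches the key third from the dial (((contact force between key_k and the fingers above 0.4 N and y of key_k in the frame of box between -0.055 and -0.015 m) or (contact force between key_m and the fingers above 0.4 N and y of key_m in the frame of box between -0.055 and -0.015 m) or (contact force between key_p and the fingers above 0.4 N and y of key_p in the frame of box between -0.055 and -0.015 m) or (contact force between key_t and the fingers above 0.4 N and y of key_t in the frame of box between -0.055 and -0.015 m))), for 0.03 s.
4. a fingertip touches the key farthest from the dial (((contact force between key_k and the fingers above 0.4 N and y of key_k in the frame of box between -0.105 and -0.065 m) or (contact force between key_m and the fingers above 0.4 N and y of key_m in the frame of box between -0.105 and -0.065 m) or (contact force between key_p and the fingers above 0.4 N and y of key_p in the frame of box between -0.105 and -0.065 m) or (contact force between key_t and the fingers above 0.4 N and y of key_t in the frame of box between -0.105 and -0.065 m))), for 0.03 s.
5. the latched key is pressed and springs up: all four keys are up (z of each of key_k, key_m, key_p, key_t in the frame of box above 0.0675 m), for 0.1 s.
At the end, for the whole second after the job is handed in: All four keys stand up (tops within 1.5 mm of the full 14 mm above the deck) and no bystander has moved 20 mm or more (all of step 5 and distance of each of file, hammer, flux_jar, wax_tube, ring_blank, dish, ring_clamp from where it was at the start of the episode below 0.02 m); the robot touches nothing.
It fails at once if a second key is pushed down more than 5 mm, to where it latches, while another is down ((z of key_k in the frame of box below 0.064 m and z of key_m in the frame of box below 0.0665 m) or (z of key_k in the frame of box below 0.064 m and z of key_p in the frame of box below 0.0665 m) or (z of key_k in the frame of box below 0.064 m and z of key_t in the frame of box below 0.0665 m) or (z of key_m in the frame of box below 0.064 m and z of key_k in the frame of box below 0.0665 m) or (z of key_m in the frame of box below 0.064 m and z of key_p in the frame of box below 0.0665 m) or (z of key_m in the frame of box below 0.064 m and z of key_t in the frame of box below 0.0665 m) or (z of key_p in the frame of box below 0.064 m and z of key_k in the frame of box below 0.0665 m) or (z of key_p in the frame of box below 0.064 m and z of key_m in the frame of box below 0.0665 m) or (z of key_p in the frame of box below 0.064 m and z of key_t in the frame of box below 0.0665 m) or (z of key_t in the frame of box below 0.064 m and z of key_k in the frame of box below 0.0665 m) or (z of key_t in the frame of box below 0.064 m and z of key_m in the frame of box below 0.0665 m) or (z of key_t in the frame of box below 0.064 m and z of key_p in the frame of box below 0.0665 m)).
It fails at once if a bystander is shifted or lifted 20 mm or more (distance of any of file, hammer, flux_jar, wax_tube, ring_blank, dish, ring_clamp from where it was at the start of the episode above 0.02 m).
It also fails if it takes over 45 s, if anything falls off the work surface, if the arm or the gripper's body presses on something with over 40 N, if the wrist force passes 120 N, or if a joint passes its speed limit or range.

## Working session

There is one attempt and no reset: what is moved stays moved. The work goes in short steps, Python scripts to look and compute and a tool call to move; the robot and the scene stay as the last step left them, time stands still between calls to the robot, and variables do not carry over. Pictures are saved under pics/ and viewed, and the job is handed in when it is done.

Besides the shell and the picture viewer there is one more tool, called after "Call:" as name(argument=value, ...), one argument or row to a line, values as JSON. move_arm: Moves the arm, as the interface text tells. Its arguments: {"type":"object","properties":{"steps":{"type":"array","items":{"type":"array","items":{"type":"number"}}}},"required":["steps"]}

```bash
mkdir -p pics; cat > h.py <<'E'
import numpy as np, cv2
from bench import readout, optics, workorder, nets
def cam(p):
    R,_=cv2.Rodrigues(np.array(p["rvec"],float)); return R,np.array(p["tvec"],float).ravel()
def K(p): return np.array([[p["fx"],0,p["cx"]],[0,p["fy"],p["cy"]],[0,0,1.]])
def D(p): return np.array([p["k1"],0,0,0,0.])
def onplane(p,uv,z):
    n=cv2.undistortPoints(np.array(uv,float).reshape(-1,1,2),K(p),D(p)).reshape(-1,2)
    R,t=cam(p); c=-R.T@t
    d=np.c_[n,np.ones(len(n))]@R
    return c+d*((z-c[2])/d[:,2])[:,None]
def proj(p,X):
    return cv2.projectPoints(np.array(X,float).reshape(-1,1,3),np.array(p["rvec"],float),np.array(p["tvec"],float),K(p),D(p))[0].reshape(-1,2)
E
python3 - <<'E'
from h import *
s=readout.read_state(); print({k:np.round(v,3) for k,v in s.items()})
for c in ["scene","side","wrist"]:
    p=optics.get_image(c); cv2.imwrite(f"pics/{c}0.png",p["frame"])
    R,t=cam(p); print(c,p["fx"],p["k1"],-R.T@t,R[2])
    for n in ["box","row_up","key_k","wax_tube"]:
        for d in nets.tip_of(n,p)[:5]:
            print(n,np.round(d["uv"],1),round(d["conf"],2),np.round(onplane(p,d["uv"],{"box":0,"row_up":55,"key_k":69,"wax_tube":55}[n])[0],1))
E
```

```text
{'clock': np.float64(0.0), 'joints': array([-9.900e-01,  3.860e-01,  7.000e-03, -1.000e-03, -1.194e+00,
       -2.590e-01]), 'joint_vel': array([ 0.002,  0.   ,  0.001,  0.001,  0.001, -0.   ]), 'joint_efforts': array([-2.0000e-03, -3.9229e+01,  1.8840e+01,  4.1860e+00, -5.0000e-03,
       -0.0000e+00]), 'position': array([ 197.545, -592.336,  230.207]), 'ee_rot': array([-0.16 ,  0.987,  0.001, -0.   ]), 'contact_force': array([-0.325, -0.536, -0.599]), 'wrist_torque': array([ 0.053,  0.012, -0.04 ]), 'gripper_width': np.float64(85.12)}
scene 478.8014612414646 -0.02442652988178202 [1454.43466261  -39.14283079  753.85445114] [-0.78003821  0.10124576 -0.61748659]
box [336.6 202.7] 0.7 [547.5 113.8   0. ]
row_up [337.4 181.1] 0.56 [531.7 116.4  55. ]
row_up [335.7 171.3] 0.43 [490.7 118.   55. ]
key_k [325.8 176.8] 0.62 [530.1  87.9  69. ]
key_k [370.4 176.8] 0.56 [541.1 195.3  69. ]
key_k [350.3 177.7] 0.42 [539.8 146.2  69. ]
key_k [305.7 174.5] 0.41 [515.7  40.4  69. ]
wax_tube [283.1 180.5] 0.69 [515.7 -15.   55. ]
side 412.2606419607666 0.013749904290792005 [ 313.0941846  -490.60539905  689.57409069] [ 0.33706267  0.61228245 -0.71519156]
box [273.  206.5] 0.65 [535.7 131.    0. ]
box [269.9 195.1] 0.42 [544.  168.4   0. ]
row_up [268.2 193.8] 0.86 [523.9 121.2  55. ]
key_k [268.9 201.9] 0.76 [511.1  84.8  69. ]
key_k [276.9 219.5] 0.66 [506.1  32.1  69. ]
key_k [267.1 182.4] 0.5 [531.  141.6  69. ]
key_k [257.4 166. ] 0.44 [532.6 202.1  69. ]
key_k [290.2 235.7] 0.29 [512.  -18.2  69. ]
wax_tube [291.2 239.4] 0.54 [514.3 -16.9  55. ]
wrist 318.1652141611233 -0.05222278514309136 [ 118.45084552 -618.52858439  374.84227798] [ 0.30722961  0.10225159 -0.94612609]
```

View pics/scene0.png

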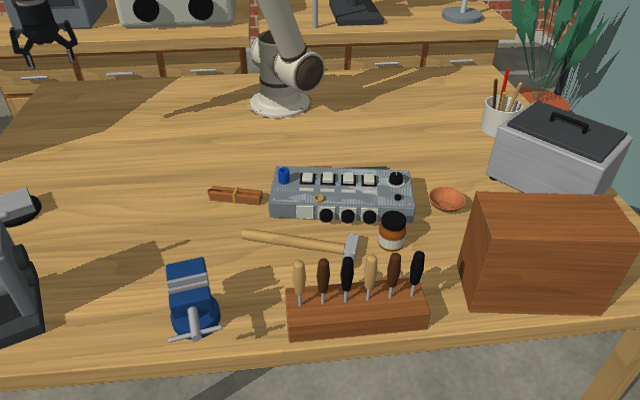

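View pics/side0.png

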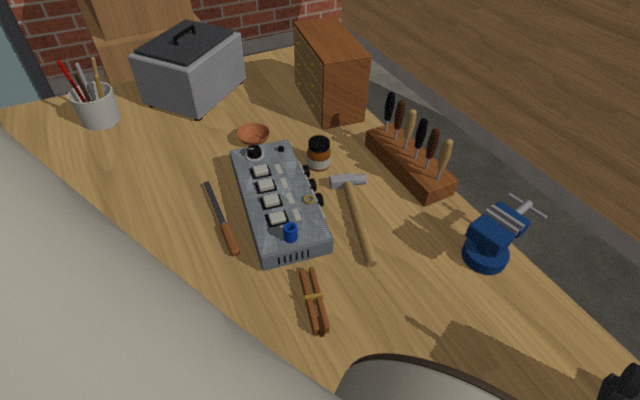

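Call:
move_arm(
  steps=[
    [-1,16,34,10,0,0,-0.03],
    [-1,32,68,20,0,0,-0.06],
    [-1,48,102,30,0,0,-0.09],
    [-1,64,136,40,0,0,-0.12],
    [-1,80,170,50,0,0,-0.15],
  ],
)

```text
clock: 1.17
position: [278.0, -421.4, 281.8]
ee_rot: [-0.085, 0.996, -0.0, 0.0]
contact_force: [1.6, 0.4, 0.1]
gripper_width: 25.5
```

Call:
move_arm(
  steps=[
    [-1,16,34,4,0,0,-0.03],
    [-1,32,68,8,0,0,-0.06],
    [-1,48,102,12,0,0,-0.09],
    [-1,64,136,16,0,0,-0.12],
    [-1,80,170,20,0,0,-0.15],
  ],
)

```text
clock: 1.58
position: [358.0, -251.2, 301.9]
ee_rot: [-0.01, 1.0, -0.0, 0.001]
contact_force: [0.8, 0.1, -0.1]
gripper_width: -0.0
```

Call:
move_arm(
  steps=[
    [-1,16,34,0,0,0,-0.03],
    [-1,32,68,0,0,0,-0.06],
    [-1,48,102,0,0,0,-0.09],
    [-1,64,136,0,0,0,-0.12],
    [-1,80,170,0,0,0,-0.15],
  ],
)

```text
clock: 2.0
position: [438.0, -81.0, 301.8]
ee_rot: [0.065, 0.998, 0.0, 0.001]
contact_force: [0.5, -0.2, 0.0]
gripper_width: 0.1
```

Call:
move_arm(
  steps=[
    [-1,16,34,0,0,0,0],
    [-1,32,68,0,0,0,0],
    [-1,48,102,0,0,0,0],
    [-1,64,136,0,0,0,0],
    [-1,80,170,0,0,0,0],
  ],
)

```text
clock: 2.42
position: [518.0, 89.0, 301.7]
ee_rot: [0.064, 0.998, 0.0, 0.0]
contact_force: [2.0, -0.3, 0.7]
gripper_width: -0.1
```

```bash
python3 - <<'E'
from h import *
s=readout.read_state(); print({k:np.round(v,3) for k,v in s.items()})
for c in ["wrist","scene"]:
    p=optics.get_image(c); cv2.imwrite(f"pics/{c}1.png",p["frame"])
    R,t=cam(p); print(c,-R.T@t,R[2])
    for n in ["box","row_up","key_k","wax_tube"]:
        for d in nets.tip_of(n,p)[:5]:
            print(n,np.round(d["uv"],1),round(d["conf"],2),np.round(onplane(p,d["uv"],{"box":0,"row_up":55,"key_k":69,"wax_tube":55}[n])[0],1))
E
```

```text
{'clock': np.float64(2.417), 'joints': array([ 0.479,  0.17 , -0.114,  0.   , -1.287, -2.178]), 'joint_vel': array([ 0.567,  0.452,  0.547,  0.004, -0.093, -0.568]), 'joint_efforts': array([-1.2370e+00, -3.0750e+01,  1.8134e+01,  4.1520e+00,  2.8000e-02,
        3.5200e-01]), 'position': array([518.047,  89.011, 301.652]), 'ee_rot': array([0.064, 0.998, 0.   , 0.   ]), 'contact_force': array([ 1.958, -0.325,  0.705]), 'wrist_torque': array([-0.012, -0.046, -0.012]), 'gripper_width': np.float64(-0.091)}
wrist [435.11522185 100.37403776 445.17744824] [ 0.32182181 -0.04132143 -0.94589812]
box [341.7 165.1] 0.56 [540.7 118.4   0. ]
row_up [345.  160.2] 0.84 [522.  120.9  55. ]
key_k [281.2 161.9] 0.95 [511.1  43.7  69. ]
key_k [404.  168.5] 0.89 [538.1 190.4  69. ]
key_k [325.6 161.6] 0.77 [517.6  96.8  69. ]
key_k [365.4 164.7] 0.58 [527.5 144.   69. ]
wax_tube [240.9 168.2] 0.57 [515.3 -10.2  55. ]
wax_tube [406.3 163.9] 0.16 [536.4 196.9  55. ]
scene [1454.43466261  -39.14283079  753.85445114] [-0.78003821  0.10124576 -0.61748659]
box [340.8 205.1] 0.94 [557.8 122.8   0. ]
row_up [339.3 181.4] 0.84 [533.4 120.8  55. ]
key_k [369.6 179.4] 0.59 [551.3 191.3  69. ]
key_k [305.8 174.1] 0.57 [514.1  40.8  69. ]
key_k [324.9 176.5] 0.52 [528.7  85.8  69. ]
key_k [349.3 177.5] 0.44 [538.7 143.9  69. ]
wax_tube [284.6 179. ] 0.65 [509.9 -11.   55. ]
```

View pics/wrist1.png

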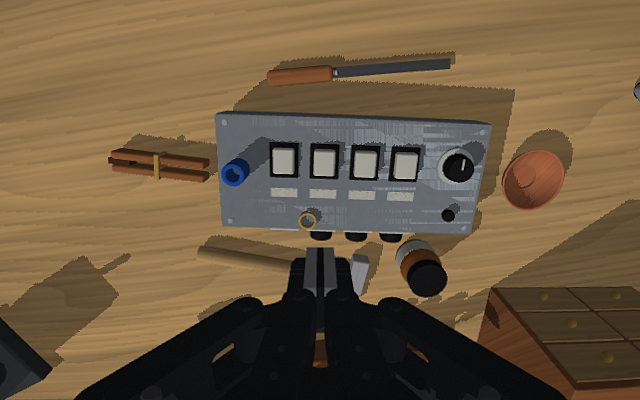

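```bash
python3 - <<'E'
from h import *
from scipy.optimize import least_squares
p=optics.get_image("wrist"); f=p["frame"]; print(readout.read_state()["position"],readout.read_state()["contact_force"])
g=cv2.cvtColor(f,cv2.COLOR_BGR2GRAY)
m=((g>165)).astype(np.uint8); m[:130]=0;m[190:]=0
m=cv2.morphologyEx(m,cv2.MORPH_OPEN,np.ones((3,3)))
n,l,st,ce=cv2.connectedComponentsWithStats(m)
c=[(ce[i],st[i]) for i in range(1,n) if 400<st[i][4]<1600]
for a in c: print(a)
cs=np.array(sorted([a[0].tolist() for a in c],key=lambda q:-q[0]))
W=onplane(p,cs,69); print(np.round(W,1))
# region of box
b=nets.silhouettes("box",p)[0]["region"].astype(np.uint8)
k=nets.silhouettes("key_k",p)
for d in k: print(d["conf"],d["extent"],d["region"].sum())
def wf(x,y,a,P):
    P=np.array(P,float);return np.c_[x+P[:,0]*np.cos(a)-P[:,1]*np.sin(a),y+P[:,0]*np.sin(a)+P[:,1]*np.cos(a),P[:,2]]
if len(cs)==4:
    K_=[[-20,v,68] for v in (65,15,-35,-85)]
    r=least_squares(lambda q:(proj(p,wf(*q,K_))-cs).ravel(),[540,120,-.15]);print(r.x,r.fun)
    x=r.x; np.save("box.npy",x)
    print(np.round(wf(*x,K_),1))
    v=cv2.resize(f,None,fx=2,fy=2,interpolation=cv2.INTER_CUBIC)
    for rect,z in [((-75,75,-170,170),55)]+[((-36,-4,k-13,k+13),69) for k in(65,15,-35,-85)]:
        q=proj(p,wf(*x,[[rect[i],rect[j],z] for i,j in((0,2),(1,2),(1,3),(0,3))]))
        cv2.polylines(v,[np.int32(q*2+1)],1,(0,0,255),1)
    cv2.imwrite("pics/fit1.png",v[180:520,380:1060])
E
```

```text
[517.43766086  86.25050079 301.73417531] [-0.4111747   0.09360264  0.42835069]Traceback (most recent call last):
  File "<stdin>", line 11, in <module>
  File "h.py", line 8, in onplane
    n=cv2.undistortPoints(np.array(uv,float).reshape(-1,1,2),K(p),D(p)).reshape(-1,2)
      ~~~~~~~~~~~~~~~~~~~^^^^^^^^^^^^^^^^^^^^^^^^^^^^^^^^^^^^^^^^^^^^^^
cv2.error: OpenCV(4.12.0) /io/opencv/modules/calib3d/src/undistort.dispatch.cpp:347: error: (-215:Assertion failed) CV_IS_MAT(_src) && CV_IS_MAT(_dst) && (_src->rows == 1 || _src->cols == 1) && (_dst->rows == 1 || _dst->cols == 1) && _src->cols + _src->rows - 1 == _dst->rows + _dst->cols - 1 && (CV_MAT_TYPE(_src->type) == CV_32FC2 || CV_MAT_TYPE(_src->type) == CV_64FC2) && (CV_MAT_TYPE(_dst->type) == CV_32FC2 || CV_MAT_TYPE(_dst->type) == CV_64FC2) in function 'cvUndistortPointsInternal'
```

```bash
cat > fit.py <<'E'
from h import *
import sys
from scipy.optimize import least_squares
p=optics.get_image("wrist"); f=p["frame"]; print(readout.read_state()["position"])
g=cv2.cvtColor(f,cv2.COLOR_BGR2GRAY)
cs=None
for th in range(130,240,5):
    m=(g>th).astype(np.uint8)
    n,l,st,ce=cv2.connectedComponentsWithStats(m,connectivity=4)
    c=[(ce[i],st[i]) for i in range(1,n) if 450<st[i][4]<1300 and st[i][3]<45 and st[i][2]<38 and 130<ce[i][1]<190]
    print(th,len(c))
    if len(c)==4: cs=c;break
for a in cs: print(a)
cs=np.array(sorted([a[0].tolist() for a in cs],key=lambda q:-q[0]))
def wf(x,y,a,P):
    P=np.array(P,float);return np.c_[x+P[:,0]*np.cos(a)-P[:,1]*np.sin(a),y+P[:,0]*np.sin(a)+P[:,1]*np.cos(a),P[:,2]]
K_=[[-20,v,68] for v in (65,15,-35,-85)]
r=least_squares(lambda q:(proj(p,wf(*q,K_))-cs).ravel(),[540,120,-.15]);print(r.x,r.fun)
x=r.x; np.save("box.npy",x)
print(np.round(wf(*x,K_),1))
v=cv2.resize(f,None,fx=2,fy=2,interpolation=cv2.INTER_CUBIC)
for rect,z in [((-75,75,-170,170),55)]+[((-36,-4,k-13,k+13),69) for k in(65,15,-35,-85)]:
    q=proj(p,wf(*x,[[rect[i],rect[j],z] for i,j in((0,2),(1,2),(1,3),(0,3))]))
    cv2.polylines(v,[np.int32(q*2+1)],1,(0,0,255),1)
cv2.imwrite("pics/fit1.png",v[180:520,380:1060])
E
python3 fit.py
```

```text
[517.5009712   86.37577047 301.67475294]
130 4
(array([284.51086957, 161.85217391]), array([275, 150,  20,  24, 460], dtype=int32))
(array([325.48290598, 163.75213675]), array([316, 152,  21,  24, 468], dtype=int32))
(array([367.01059322, 165.24788136]), array([357, 154,  21,  24, 472], dtype=int32))
(array([407.6888412, 166.7360515]), array([396, 155,  24,  24, 466], dtype=int32))
[ 5.45266933e+02  1.25007638e+02 -1.68947420e-01] [ 0.03600926  0.1098193  -0.10273254 -0.06616883  0.22792558 -0.1879071
 -0.16118025  0.15014567]
[[536.5 192.4  68. ]
 [528.1 143.2  68. ]
 [519.7  93.9  68. ]
 [511.3  44.6  68. ]]
```

View pics/fit1.png

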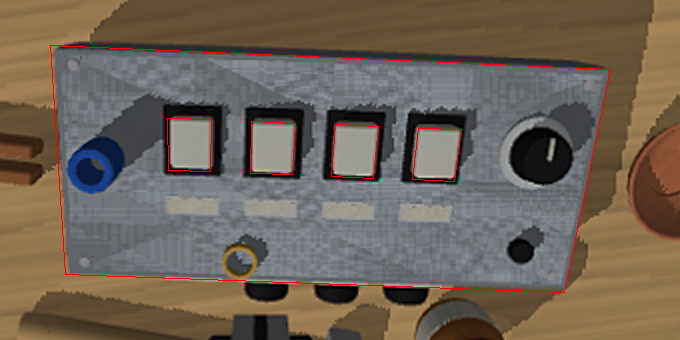

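Call:
move_arm(
  steps=[
    [-1,4,21,-30,0,0,0],
    [-1,8,42,-60,0,0,0],
    [-1,12,64,-90,0,0,0],
    [-1,16,85,-120,0,0,0],
    [-1,19,106,-150,0,0,0],
  ],
)

```text
clock: 3.43
position: [537.0, 193.7, 150.4]
ee_rot: [0.064, 0.998, 0.0, 0.001]
contact_force: [0.4, 0.5, -0.2]
gripper_width: -0.2
```

Call:
move_arm(
  steps=[
    [-1,0,0,-25,0,0,0],
    [-1,0,0,-50,0,0,0],
    [-1,0,0,-65,0,0,0],
    [-1,0,0,-70,0,0,0],
    [-1,0,0,-70,0,0,0],
  ],
)

```text
clock: 3.85
position: [536.1, 192.4, 80.1]
ee_rot: [0.064, 0.998, -0.001, -0.001]
contact_force: [0.2, -0.3, -0.0]
gripper_width: 0.1
```

```bash
python3 - <<'E'
from h import *
s=readout.read_state();print(s["clock"],s["position"],s["contact_force"],s["ee_rot"])
p=optics.get_image("wrist");cv2.imwrite("pics/w2.png",p["frame"])
E
```

```text
3.85 [536.14428848 192.427031    80.11077919] [ 0.15063645 -0.3009751  -0.01281474] [ 6.42453663e-02  9.97933074e-01 -9.34786323e-04 -1.11281121e-03]
```

View pics/w2.png

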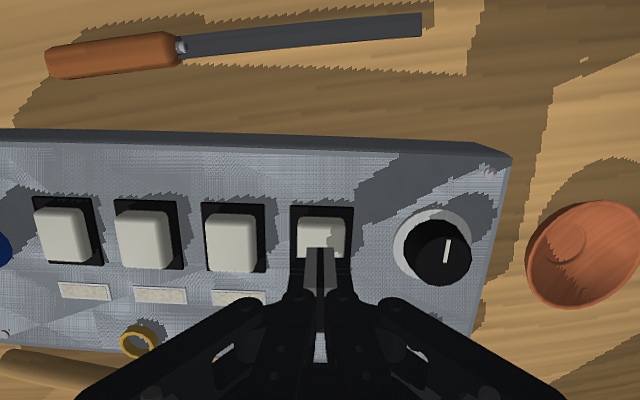

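Call:
move_arm(
  steps=[
    [-1,0,0,-5,0,0,0],
    [-1,0,0,-8,0,0,0],
    [-1,0,0,-9,0,0,0],
    [-1,0,0,-9,0,0,0],
  ],
)

```text
clock: 4.23
position: [536.8, 193.1, 72.6]
ee_rot: [0.064, 0.998, 0.0, 0.0]
contact_force: [0.6, 0.0, 0.2]
gripper_width: -0.2
```

Call:
move_arm(
  steps=[
    [-1,0,0,-1,0,0,0],
    [-1,0,0,-1,0,0,0],
  ],
)

```text
clock: 4.4
position: [536.8, 193.1, 71.5]
ee_rot: [0.064, 0.998, 0.0, 0.0]
contact_force: [-0.5, 0.9, -0.6]
gripper_width: -0.3
```

Call:
move_arm(
  steps=[
    [-1,0,0,-1,0,0,0],
    [-1,0,0,-1,0,0,0],
  ],
)

```text
clock: 4.57
position: [536.6, 193.1, 70.3]
ee_rot: [0.064, 0.998, 0.0, -0.0]
contact_force: [1.0, 0.3, -0.5]
gripper_width: -0.0
```

Call:
move_arm(
  steps=[
    [-1,0,0,-1,0,0,0],
    [-1,0,0,-1,0,0,0],
  ],
)

```text
clock: 4.73
position: [536.7, 193.1, 69.2]
ee_rot: [0.064, 0.998, -0.0, -0.0]
contact_force: [-1.2, 0.3, -0.5]
gripper_width: 0.0
```

Call:
move_arm(
  steps=[
    [-1,0,0,-1,0,0,0],
    [-1,0,0,-1,0,0,0],
  ],
)

```text
clock: 4.9
position: [536.7, 193.1, 68.7]
ee_rot: [0.064, 0.998, -0.0, 0.0]
contact_force: [-0.3, -0.2, 2.2]
gripper_width: 0.1
```

Call:
move_arm(
  steps=[
    [-1,0,0,-1,0,0,0],
    [-1,0,0,-1,0,0,0],
  ],
)

```text
clock: 5.07
position: [536.7, 193.2, 67.7]
ee_rot: [0.064, 0.998, 0.0, 0.0]
contact_force: [-1.8, -0.2, 5.8]
gripper_width: 0.0
```

Call:
move_arm(
  steps=[
    [-1,0,0,8,0,0,0],
    [-1,0,0,15,0,0,0],
    [-1,-8,-49,15,0,0,0],
    [-1,-8,-49,9,0,0,0],
    [-1,-8,-49,5,0,0,0],
  ],
)

```text
clock: 5.48
position: [527.7, 142.0, 72.4]
ee_rot: [0.066, 0.998, -0.0, -0.0]
contact_force: [0.8, -0.2, 0.3]
gripper_width: -0.1
```

Call:
move_arm(
  steps=[
    [-1,0,0,0,0,0,0],
    [-1,0,0,-1,0,0,0],
    [-1,0,0,-2,0,0,0],
    [-1,0,0,-2,0,0,0],
  ],
)

```text
clock: 5.82
position: [528.9, 144.8, 70.2]
ee_rot: [0.064, 0.998, 0.0, 0.0]
contact_force: [0.2, -0.1, -0.2]
gripper_width: -0.2
```

Call:
move_arm(
  steps=[
    [-1,0,0,-1,0,0,0],
    [-1,0,0,-2,0,0,0],
    [-1,0,0,-2,0,0,0],
  ],
)

```text
clock: 6.07
position: [529.0, 144.7, 68.7]
ee_rot: [0.064, 0.998, 0.0, 0.0]
contact_force: [-1.5, 1.5, 3.5]
gripper_width: 0.3
```

Call:
move_arm(
  steps=[
    [-1,0,0,-1,0,0,0],
    [-1,0,0,-1,0,0,0],
  ],
)

```text
clock: 6.23
position: [529.0, 144.7, 67.8]
ee_rot: [0.064, 0.998, 0.0, 0.0]
contact_force: [-2.1, 2.5, 4.9]
gripper_width: 0.0
```

Key 2 behaves like key 1 (up). On to key 3.

Call:
move_arm(
  steps=[
    [-1,0,0,8,0,0,0],
    [-1,0,0,15,0,0,0],
    [-1,-9,-50,15,0,0,0],
    [-1,-9,-50,9,0,0,0],
    [-1,-9,-50,5,0,0,0],
  ],
)

```text
clock: 6.65
position: [518.4, 91.7, 72.3]
ee_rot: [0.066, 0.998, -0.0, -0.001]
contact_force: [0.3, 0.5, 0.0]
gripper_width: 0.0
```

Call:
move_arm(
  steps=[
    [-1,0,0,-1,0,0,0],
    [-1,0,0,-2,0,0,0],
    [-1,0,0,-3,0,0,0],
    [-1,0,0,-4,0,0,0],
    [-1,0,0,-4,0,0,0],
  ],
)

```text
clock: 7.07
position: [520.1, 94.7, 68.7]
ee_rot: [0.064, 0.998, 0.0, 0.0]
contact_force: [-1.2, -0.8, 3.8]
gripper_width: -0.0
```

Call:
move_arm(
  steps=[
    [-1,0,0,-1,0,0,0],
    [-1,0,0,-1,0,0,0],
  ],
)

```text
clock: 7.23
position: [520.1, 94.7, 67.8]
ee_rot: [0.064, 0.998, 0.0, 0.001]
contact_force: [-2.7, 1.3, 4.9]
gripper_width: 0.0
```

Call:
move_arm(
  steps=[
    [-1,0,0,8,0,0,0],
    [-1,0,0,15,0,0,0],
    [-1,-9,-50,15,0,0,0],
    [-1,-9,-50,9,0,0,0],
    [-1,-9,-50,5,0,0,0],
  ],
)

```text
clock: 7.65
position: [509.4, 42.1, 72.3]
ee_rot: [0.066, 0.998, -0.0, -0.001]
contact_force: [-0.4, -0.3, -0.4]
gripper_width: 0.3
```

Call:
move_arm(
  steps=[
    [-1,0,0,-1,0,0,0],
    [-1,0,0,-2,0,0,0],
    [-1,0,0,-3,0,0,0],
    [-1,0,0,-4,0,0,0],
    [-1,0,0,-4,0,0,0],
  ],
)

```text
clock: 8.07
position: [510.8, 44.7, 68.1]
ee_rot: [0.064, 0.998, -0.0, -0.0]
contact_force: [0.5, 0.2, -0.2]
gripper_width: 0.3
```

Call:
move_arm(
  steps=[
    [-1,0,0,-1,0,0,0],
    [-1,0,0,-1,0,0,0],
  ],
)

```text
clock: 8.23
position: [510.7, 44.4, 67.2]
ee_rot: [0.064, 0.998, -0.0, -0.0]
contact_force: [0.3, 0.2, 0.9]
gripper_width: -0.2
```

Call:
move_arm(
  steps=[
    [-1,0,0,-1,0,0,0],
    [-1,0,0,-1,0,0,0],
  ],
)

```text
clock: 8.4
position: [510.6, 44.1, 66.2]
ee_rot: [0.064, 0.998, -0.0, -0.0]
contact_force: [0.5, 0.7, 0.3]
gripper_width: 0.0
```

Call:
move_arm(
  steps=[
    [-1,0,0,-1,0,0,0],
    [-1,0,0,-1,0,0,0],
  ],
)

```text
clock: 8.57
position: [510.8, 44.2, 65.7]
ee_rot: [0.064, 0.998, 0.0, 0.0]
contact_force: [-0.4, -0.1, 2.2]
gripper_width: 0.1
```

Call:
move_arm(
  steps=[
    [-1,0,0,-1,0,0,0],
    [-1,0,0,-1,0,0,0],
  ],
)

```text
clock: 8.73
position: [510.8, 44.1, 65.1]
ee_rot: [0.064, 0.998, -0.0, 0.0]
contact_force: [-2.3, 0.3, 7.6]
gripper_width: 0.0
```

Key 4 makes contact about 3.5 mm lower than the others, so it is the latched one. I'll press it home.

Call:
move_arm(
  steps=[
    [-1,0,0,-1,0,0,0],
    [-1,0,0,-2,0,0,0],
    [-1,0,0,-3,0,0,0],
    [-1,0,0,-3,0,0,0],
  ],
)

```text
clock: 9.07
position: [510.8, 44.2, 62.7]
ee_rot: [0.064, 0.998, -0.0, 0.0]
contact_force: [-4.3, 0.8, 12.9]
gripper_width: -0.2
```

Call:
move_arm(
  steps=[
    [-1,0,0,-1,0,0,0],
    [-1,0,0,-2,0,0,0],
    [-1,0,0,-2,0,0,0],
  ],
)

```text
clock: 9.32
position: [510.9, 44.2, 62.5]
ee_rot: [0.063, 0.998, -0.0, 0.0]
contact_force: [-8.4, 0.8, 23.2]
gripper_width: 0.1
```

On the stop (23 N, z 62.5). Release straight up, then check.

Call:
move_arm(
  steps=[
    [-1,0,0,6,0,0,0],
    [-1,0,0,15,0,0,0],
    [-1,0,0,45,0,0,0],
    [-1,0,0,80,0,0,0],
    [-1,0,0,120,0,0,0],
  ],
)

```text
clock: 9.73
position: [509.4, 43.7, 179.3]
ee_rot: [0.064, 0.998, -0.001, -0.002]
contact_force: [0.8, -0.1, -0.3]
gripper_width: -0.3
```

Call:
move_arm(
  steps=[
    [-1,1,10,30,0,0,0],
    [-1,3,20,60,0,0,0],
    [-1,5,30,90,0,0,0],
    [-1,7,42,120,0,0,0],
    [-1,7,42,120,0,0,0],
  ],
)

```text
clock: 10.15
position: [520.9, 87.9, 306.2]
ee_rot: [0.063, 0.998, 0.002, 0.006]
contact_force: [1.3, 0.4, 0.6]
gripper_width: -0.0
```

```bash
cat > chk.py <<'E'
from h import *
import sys
from scipy.optimize import least_squares
s=readout.read_state();print(s["clock"],s["position"],s["contact_force"])
for c in ("scene","side","wrist"):
    p=optics.get_image(c);f=p["frame"]
    if c=="wrist": v=cv2.resize(f[120:270,180:500],None,fx=2.5,fy=2.5,interpolation=cv2.INTER_CUBIC)
    elif c=="scene":
        o=cv2.imread("pics/scene1.png"); v=np.vstack([cv2.resize(q[150:250,200:460],None,fx=3,fy=3,interpolation=cv2.INTER_CUBIC) for q in (o,f)])
    else:
        o=cv2.imread("pics/side0.png"); v=np.hstack([cv2.resize(q[110:280,200:340],None,fx=2.8,fy=2.8,interpolation=cv2.INTER_CUBIC) for q in (o,f)])
    cv2.imwrite(f"pics/{c}_{sys.argv[1]}.png",v)
E
python3 chk.py a
```

```text
10.15 [520.91392545  87.94282866 306.15275987] [1.32570754 0.36674084 0.55181046]
```

View pics/scene_a.png

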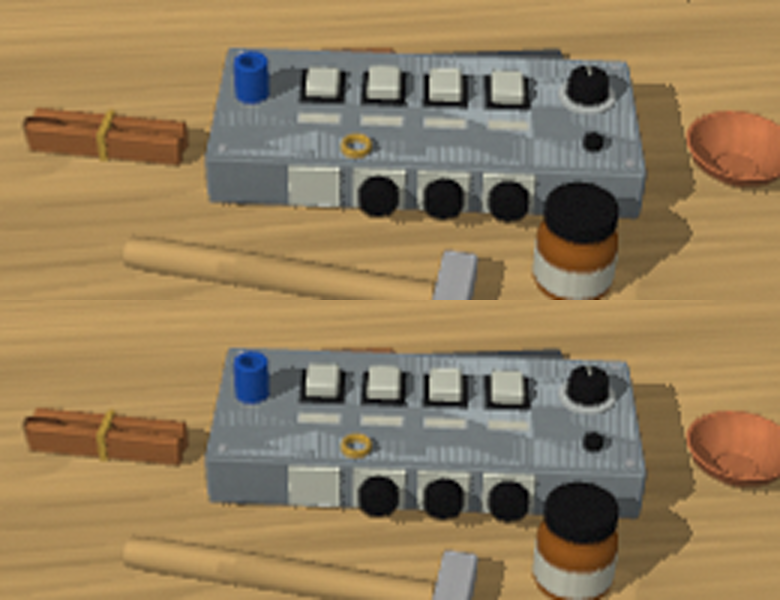

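View pics/side_a.png

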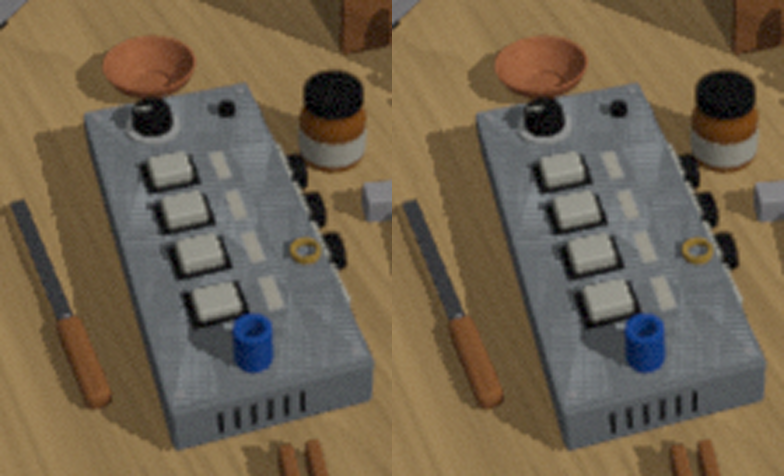

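View pics/wrist_a.png

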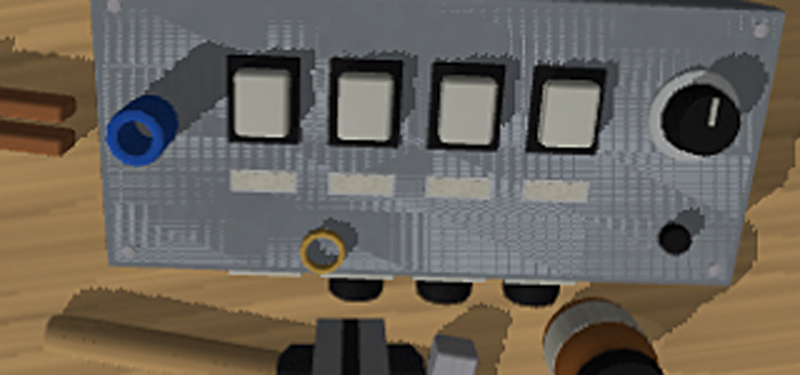

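The scene picture shows the left key (323,380) now as tall as the other three, and the bystanders have not shifted. I'll open the fingers a little at this safe height, let the arm settle, and hand in.

Call:
move_arm(
  steps=[
    [0,0,0,0,0,0,0],
    [0,0,0,0,0,0,0],
    [0,0,0,0,0,0,0],
    [0,0,0,0,0,0,0],
    [0,0,0,0,0,0,0],
  ],
)

```text
clock: 10.72
position: [517.6, 85.9, 298.8]
ee_rot: [0.064, 0.998, -0.0, -0.0]
contact_force: [0.6, -0.3, -0.1]
gripper_width: 42.7
```

```bash
python3 - <<'E'
from h import *
s=readout.read_state();print(s["clock"],s["position"],s["contact_force"],s["gripper_width"])
print(workorder.job_done())
E
```

```text
10.7167 [517.60634521  85.88130461 298.82200078] [ 0.569457   -0.2595491  -0.05684384] 42.699244231609825
the job is handed in; nothing more can be done
None
```

The latched key was the fourth one, farthest from the dial. I pressed it home and it sprang up level with the others. I handed the job in at 10.7 s of the 45 s allowed; the system gives no verdict.

- **Taps:** I tapped the four keys in order, starting next to the dial. Keys 1 to 3 met the fingertips at about z = 69 mm and gave 4.9–5.8 N after being pushed a little over 1 mm, so they were up. Key 4 met them at about 65.7 mm and hardly moved at 7.6 N, so it was latched.
- **Press:** I pushed key 4 to its stop (z = 62.5 mm, 23 N) and let go.
- **Last checks:** In the scene and side pictures, key 4 now stands as high as the other three and the bystanders in view look unmoved. I compared these by eye rather than measuring them. The arm stands clear at about z = 299 mm with almost no force on the tool. No check failed or disagreed.

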